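Put the screwdrivers away in the graded bench rack

ROBOT

A 7-joint arm with a two-finger parallel gripper is mounted at the origin on a cart in front of the work surface, level with it; the furniture and walls round the work are solid. World frame = base frame: x ahead of the robot, y to its left, z up, the work surface at z = 0. Lengths are in m, angles in degrees, forces in N, time in s.
With the tool pointing down it reaches from about 0.425 to 0.875 m from the base axis. Payload 4.7 kg.
Tool frame: the origin (TCP) lies between the finger pads; the fingertips stand 17 mm ahead of it and the grasp point (between the pads) lies 2 mm behind it; z points along the fingers, y is the line along which they close (so a half turn about z gives the same grasp; the last joint's range is limited). The gripper opens to 87 mm and grips with 3 to 60 N. Pads are 19 mm wide; open, the fingers measure 117 mm over their backs; the gripper's body (75 mm by 190 mm) begins 51 mm behind the grasp point.
Start: joints at [72.027, 18.392, -4.016, 83.108, 1.295, 78.541, -3.26], TCP at [0.209, -0.615, 0.213] pointing down, gripper open.
Joint ranges: [-163.93, 163.93], [-17.29, 119.83], [-79.2, 71.16], [3.27, 140.29], [-89.18, 269.18], [5.43, 117.66], [-154.24, 154.24]. Speed limits (degrees/s): [147.25, 147.25, 180, 180, 180, 180, 180].

INTERFACE

Orientations are given as [roll, pitch, yaw] about the fixed x, y, z axes, in that order (R = Rz(yaw) Ry(pitch) Rx(roll)).
In Python, from cell import env, cams gives the robot as it stands.
- The arm moves only by the shell command python3 -m pendant 'ROWS' [FORCE]. ROWS is JSON, a list of rows, each an object of numbers: "tx", "ty", "tz": the shift along the tool's x, y, z each as a share of 0.05 m, from -1 to 1; "spin": the turn about the tool's z as a share of 4 degrees, from -1 to 1; "claw": the closure, from 0 (fully open) to 1 (shut). A call has 1 to 10 rows; each row shifts and turns the commanded pose from where the row before left it, along the tool's axes as they then stand; what a row does not reach is not made up. A row lasts 1/8 s, in which the tool goes at most 62.5 mm and 10.7 degrees, less where a joint would pass 70% of its speed; a pose out of reach is approached as far as the arm can. A call with a number of a shift or a turn outside -1 to 1 is refused whole. A call with a gripper value outside its range is refused whole. The fingers move at their own pace and stop on an object; FORCE is the grip in N (left out, the last holds). Time passes only in rows, so rows that do not move let the fingers close. It gives the time, the measured TCP pose, the force, the opening and the grip force at its end, in the units of the state.
- env.get_obs(): the state, without advancing time (a new reading comes with each control period).
- cams.read_camera(name): name is "scene" or "top"; returns the picture (480x640x3 uint8, red, green, blue); there is no depth.
- cams.camera_info(name): a dict with "fx", "fy", "cx", "cy" (pixels), "rvec" (rotation vector, rad) and "tvec" (3), from world to camera coordinates, as OpenCV has them. Camera axes: x right, y down, z forward; pixel columns grow to the right and rows downward; lengths in m; the calibration is good to about 2 mm. A picture is of the moment at which its call begins. camera_info takes no time and is no camera call.
- env.sign_off(): hands the job in; it is judged then, once.
The state is a dict: "time_s": time; "qpos": joint angles; "joint_velocities": joint speeds; "effort": joint torques, N m; "tool_pos": TCP position; "tool_rot": TCP orientation; "force": force on the tool from outside, world axes, zero at the start; "wrist_torque": the same for the moment, N m; "grip_width": finger opening in m; "grasp_force": force on a finger pad.
Only numpy, scipy, OpenCV 4.12 (cv2) and the standard library are available. Lean on these libraries where they do the work, as an engineer would, in place of code of your own. Each camera call takes 0.05 s, during which the arm holds its last target. There are 200 camera calls.

TASK

Put the four screwdrivers that lie on the bench to the right of the wooden rack (red, black, yellow and green handles) away in the rack in order of length, the shortest in the lane with the shortest slat up to the longest in the lane with the longest slat. Each must lie flat, the middle of its handle midway between the two notched rails so that it sits down in both notches, the shank in the V-block at the far end of its slat. Leave the tape measure, the plane and the glue bottle where they stand.

Things in the scene. Friction and masses are not known exactly. Their poses are not given: they have to be found in the camera images.
- rack: fixed wooden screwdriver rack, 282 mm wide: four pale slats (lanes) side by side, graded in length, two notched rails across them. Origin: underside, mid-width, midway between the rails; x along the lanes to the blade ends, y across. Lane centres y = -99 (shortest slat), -33, +33, +99 mm (longest), slats from x = -58 to +153, +172, +194, +221; slat tops z = 18, notch floors where handles lie z = 22 mm
- short_lane (a point): centre of the shortest slat's lane, midway between the rails, level with the notch floors; axes as the rack. Rails at x = -33 and +33 mm, 16 mm thick, teeth 14 mm high above it, notches 45 mm wide below, 54 at the mouth. A 16 mm thick V-block for the shank (mouth 34 mm, floor 6, top 20 mm above this point) at x = +100 mm; in the longer lanes +108, +125, +150. Put away, a handle's middle is at x = 0
- driver_red: screwdriver with red handle, shortest of the four: 191 mm long, lying right of the rack. Origin: underside, middle of its length; y along the tool towards the handle end, x across, z up. Handle 95 mm long, 28 mm wide, 27 mm high, its middle at y = +48 mm; thin 6 mm steel shank towards -y, 13 mm above the underside. Balances in the handle; grip there. Under 0.15 kg
- driver_black: screwdriver with black handle, second shortest of the four: 201 mm long, lying right of the rack. Origin: underside, middle of its length; y along the tool towards the handle end, x across, z up. Handle 95 mm long, 29 mm wide, 28 mm high, its middle at y = +52 mm; thin 6 mm steel shank towards -y, 14 mm above the underside. Balances in the handle; grip there. Under 0.15 kg
- driver_yellow: screwdriver with yellow handle, second longest of the four: 221 mm long, lying right of the rack. Origin: underside, middle of its length; y along the tool towards the handle end, x across, z up. Handle 95 mm long, 32 mm wide, 31 mm high, its middle at y = +63 mm; thin 6 mm steel shank towards -y, 15 mm above the underside. Balances in the handle; grip there. Under 0.15 kg
- driver_green: screwdriver with green handle, longest of the four: 251 mm long, lying right of the rack. Origin: underside, middle of its length; y along the tool towards the handle end, x across, z up. Handle 95 mm long, 33 mm wide, 32 mm high, its middle at y = +78 mm; thin 6 mm steel shank towards -y, 16 mm above the underside. Balances in the handle; grip there. Under 0.15 kg
- tape_measure: bystander: yellow and black tape measure standing on its base left of the rack, 37x94x69 mm, origin under its middle
- block_plane: bystander: grey hand plane with wooden knobs, 47x164x51 mm, left of the rack, origin under its middle
- glue_bottle: bystander: upright yellow glue bottle with red cap, 63x62x185 mm, behind the screwdrivers on the right, origin under its middle

How it is judged:
By the outcome, as a careful person would: the job done as asked, in the order asked, and still so for the second after the job is handed in, with the robot touching nothing.
It also fails if it takes over 106 s, if anything falls off the work surface, if the arm or the gripper's body presses on something with over 40 N, if the wrist force passes 120 N, or if a joint passes its speed limit or range.

## Working session

There is one attempt and no reset: what is moved stays moved. The work goes in short steps, Python scripts to look and compute and a shell command to move; the robot and the scene stay as the last step left them, time stands still between calls to the robot, and variables do not carry over. Pictures are saved under pics/ and viewed, at most 14 in all, crops included, and the job is handed in when it is done.

```bash
mkdir -p pics; ls; cat > h.py <<'E'
from cell import env, cams
import numpy as np, cv2
def snap(n,f):
    im=cams.read_camera(n); cv2.imwrite(f,im[:,:,::-1]); return im
def ray(n,pts,z):
    c=cams.camera_info(n); R=cv2.Rodrigues(np.array(c['rvec'],float))[0]; t=np.array(c['tvec'],float).ravel()
    o=-R.T@t; out=[]
    for u,v in pts:
        d=R.T@np.array([(u-c['cx'])/c['fx'],(v-c['cy'])/c['fy'],1]); out.append(o+d*(z-o[2])/d[2])
    return np.array(out)
def proj(n,P):
    c=cams.camera_info(n); K=np.array([[c['fx'],0,c['cx']],[0,c['fy'],c['cy']],[0,0,1]])
    return cv2.projectPoints(np.array(P,float).reshape(-1,3),np.array(c['rvec'],float),np.array(c['tvec'],float),K,None)[0].reshape(-1,2)
E
python3 - <<'E'
from h import *
snap('top','pics/t1.png'); snap('scene','pics/s1.png'); o=env.get_obs(); print(o['time_s'],o['tool_pos'],o['tool_rot'],o['grip_width'])
for n in('top','scene'):print(cams.camera_info(n))
E
```

```text
pics
0.1 [ 0.20905626 -0.6149398   0.21216399] [-1.79903724e+02  5.58813408e-03  1.87829945e+01] 0.08673496683590551
{'fx': 464.00137926060495, 'fy': 464.00137926060495, 'cx': 316.8050551211877, 'cy': 239.46516049169952, 'rvec': array([ 2.12895754, -2.15692116,  0.14256648]), 'tvec': array([0.17936584, 0.61826714, 1.12933748])}
{'fx': 435.65007353474346, 'fy': 435.65007353474346, 'cx': 327.5337186160695, 'cy': 240.5969041327032, 'rvec': array([ 0.68260874, -2.55948534,  1.22873655]), 'tvec': array([0.6079525 , 0.13284342, 0.97562486])}
```

View pics/t1.png

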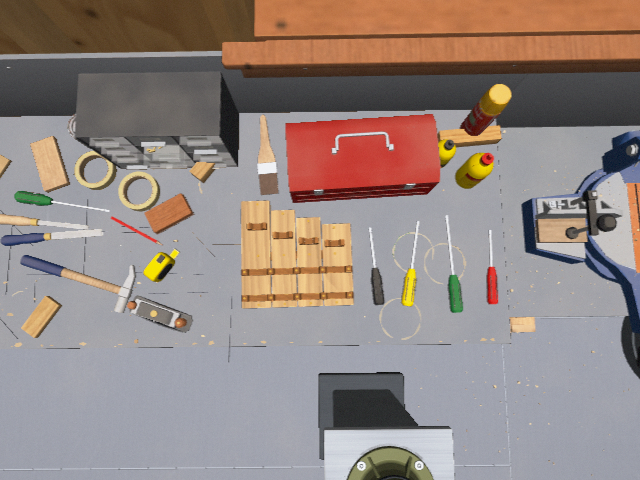

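View pics/s1.png

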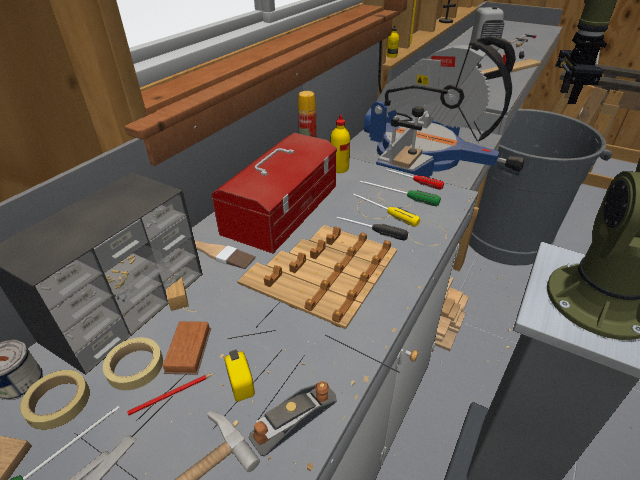

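The top view shows the rack at (240–355, 200–308), with its longest slat on the left. The drivers' handles are black (377,287), yellow (409,287), green (455,293) and red (492,285), all pointing towards the robot. I'll enlarge this area.

```bash
python3 - <<'E'
from h import *
im=cv2.imread('pics/t1.png')
cv2.imwrite('pics/t1a.png',cv2.resize(im[190:320,230:365],None,fx=4.5,fy=4.5,interpolation=cv2.INTER_CUBIC))
cv2.imwrite('pics/t1b.png',cv2.resize(im[205:325,355:510],None,fx=5,fy=5,interpolation=cv2.INTER_CUBIC))
E
```

```text
(no output)
```

View pics/t1a.png

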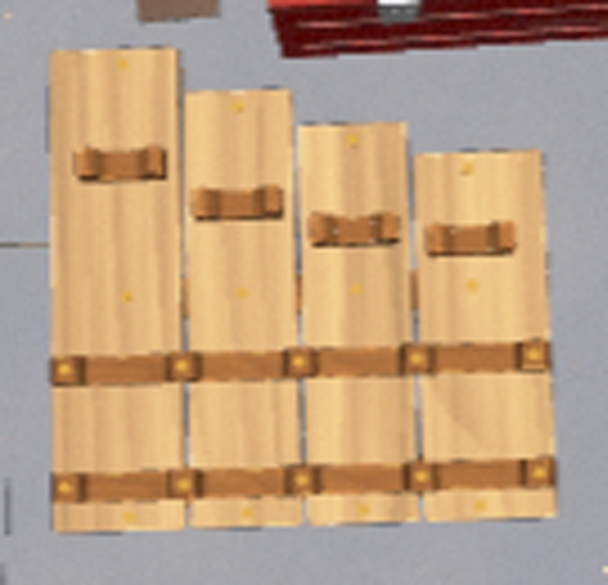

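View pics/t1b.png

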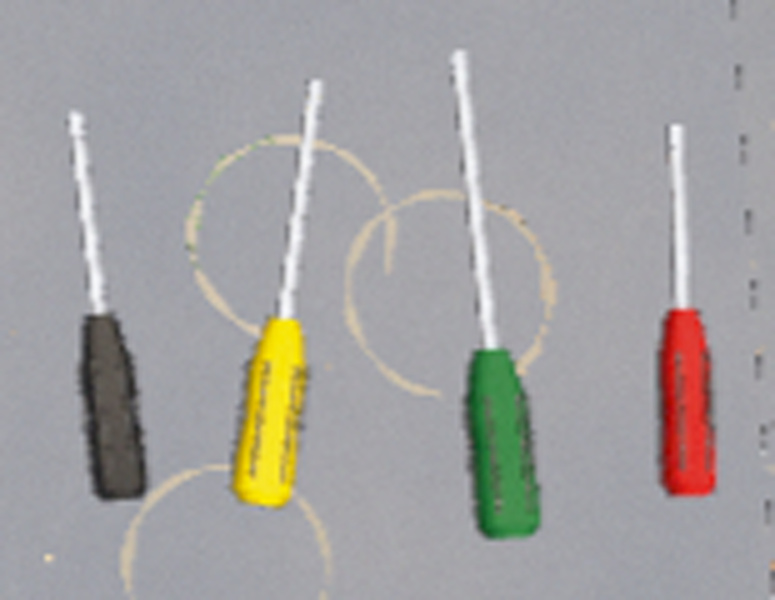

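The first crop gives the slat corners. The second gives the tip and butt of each driver: black (76,115)–(122,494), yellow (317,83)–(262,503), green (459,53)–(511,536) and red (676,126)–(690,493).

```bash
cat > m.py <<'E'
from h import *
up=lambda P,s,o:[((u+.5)/s-.5+o[0],(v+.5)/s-.5+o[1]) for u,v in P]
px=up([(53,531),(554,517),(52,50),(178,48),(541,152),(416,154)],4.5,(230,190))
W=ray('top',px,.018)[:,:2]
L=np.array([(-58,141),(-58,-141),(221,141),(221,69),(153,-141),(153,-69)])/1e3
A=L-L.mean(0);B=W-W.mean(0);U,S,Vt=np.linalg.svd(A.T@B);R=(U@Vt).T
c=W.mean(0)-R@L.mean(0)
print('rack',c,np.degrees(np.arctan2(R[1,0],R[0,0])),'res mm',1e3*((L@R.T+c)-W).round(4).tolist().__len__(),(1e3*((L@R.T+c)-W)).round(1).tolist())
for k,y in zip('rbyg',(-.099,-.033,.033,.099)): print('goal',k,(c+R@[0,y]).round(4))
D=dict(r=((676,126),(690,493),191,13),b=((76,115),(122,494),201,14),y=((317,83),(262,503),221,15),g=((459,53),(511,536),251,16))
for k,(t,b,l,z) in D.items():
    p=ray('top',up([t,b],5,(355,205)),z/1e3)[:,:2]; d=p[0]-p[1];n=np.linalg.norm(d)
    print(k,'len',round(n*1e3),l,'mid handle',(p[1]+d/n*.0475).round(4),'dir',np.degrees(np.arctan2(d[1],d[0])).round(2))
E
python3 m.py
```

```text
rack [0.51126953 0.22432645] 0.7612115271326764 res mm 6000.0 [[-0.8, -0.7], [-1.4, 0.1], [0.4, -0.6], [1.3, 1.0], [0.6, 0.3], [-0.2, 0.0]]
goal r [0.5126 0.1253]
goal b [0.5117 0.1913]
goal y [0.5108 0.2573]
goal g [0.51   0.3233]
r len 189 191 mid handle [ 0.5029 -0.2743] dir -1.58
b len 197 201 mid handle [0.5058 0.0196] dir 5.2
y len 219 221 mid handle [ 0.4999 -0.0635] dir -9.77
g len 249 251 mid handle [ 0.4824 -0.1778] dir 3.07
```

```bash
cat > go.py <<'E'
import sys
from h import *
# go.py x y z yaw : remaining spin (units of 4deg), and shift in the tool axes AFTER the spin, units of 0.05 m
def rem(g,yaw):
    o=env.get_obs(); p=o['tool_pos'];y0=o['tool_rot'][2]; d=np.array(g)-p
    a=np.radians(yaw);c,s=np.cos(a),np.sin(a)
    dy=(y0-yaw+180)%360-180
    print('t',round(o['time_s'],2),'pos',p.round(4),'rot',np.round(o['tool_rot'],2),'w',round(o['grip_width'],4),'gf',round(o['grasp_force'],1),'F',np.round(o['force'],1))
    print('spin %.2f'%(dy/4),'tx %.3f ty %.3f tz %.3f'%tuple(np.array([d[0]*c+d[1]*s,d[0]*s-d[1]*c,-d[2]])/.05))
v=list(map(float,sys.argv[1:])); rem(v[:3],v[3])
E
python3 go.py .503 -.274 .12 -1.6
```

```text
t 0.1 pos [ 0.2091 -0.6149  0.2122] rot [-1.799e+02  1.000e-02  1.878e+01] w 0.0867 gf 0.0 F [0.7 0.3 0.7]
spin 5.10 tx 5.686 ty -6.980 tz 1.843
```

```bash
python3 -m pendant '[{"spin":1},{"spin":1},{"spin":1},{"spin":1},{"spin":1},{"spin":0.1}]' 20; python3 go.py .503 -.274 .12 -1.6
```

```text
t 0.1 pos [ 0.2091 -0.6149  0.2122] rot [-1.799e+02  1.000e-02  1.878e+01] w 0.0867 gf 0.0 F [0.7 0.3 0.7]
spin 5.10 tx 5.686 ty -6.980 tz 1.843invalid input at $[0]: expected keys tx, ty, tz, spin, claw
```

```bash
python3 -m pendant '[{"tx":0,"ty":0,"tz":0,"spin":1,"claw":0.3},{"tx":0,"ty":0,"tz":0,"spin":1,"claw":0.3},{"tx":0,"ty":0,"tz":0,"spin":1,"claw":0.3},{"tx":0,"ty":0,"tz":0,"spin":1,"claw":0.3},{"tx":0,"ty":0,"tz":0,"spin":1,"claw":0.3},{"tx":0,"ty":0,"tz":0,"spin":0.1,"claw":0.3}]' 20
python3 -m pendant '[{"tx":0.7,"ty":-0.9,"tz":0,"spin":0,"claw":0.3},{"tx":0.7,"ty":-0.9,"tz":0,"spin":0,"claw":0.3},{"tx":0.7,"ty":-0.9,"tz":0,"spin":0,"claw":0.3},{"tx":0.7,"ty":-0.9,"tz":0.2,"spin":0,"claw":0.3},{"tx":0.7,"ty":-0.9,"tz":0.4,"spin":0,"claw":0.3},{"tx":0.7,"ty":-0.9,"tz":0.4,"spin":0,"claw":0.3},{"tx":0.7,"ty":-0.9,"tz":0.4,"spin":0,"claw":0.3},{"tx":0.7,"ty":-0.6,"tz":0.4,"spin":0,"claw":0.3},{"tx":0,"ty":0,"tz":0,"spin":0,"claw":0.3}]'
python3 go.py .503 -.274 .02 -1.6
```

```text
time_s: 0.85
tool_pos: [0.2092, -0.6151, 0.2126]
tool_rot: [-180.0, 0.0, -1.6]
force: [-0.2, 0.4, -0.9]
grip_width: 0.061
grasp_force: 0.0
time_s: 1.98
tool_pos: [0.5008, -0.2732, 0.1212]
tool_rot: [-179.8, 0.1, -1.1]
force: [-0.1, -0.7, 1.1]
grip_width: 0.061
grasp_force: 0.0
t 1.98 pos [ 0.5008 -0.2732  0.1212] rot [-1.7979e+02  9.0000e-02 -1.1000e+00] w 0.061 gf 0.0 F [-0.1 -0.7  1.1]
spin 0.13 tx 0.045 ty 0.015 tz 2.025
```

```bash
python3 -m pendant '[{"tx":0.05,"ty":0,"tz":0.7,"spin":0,"claw":0.3},{"tx":0,"ty":0,"tz":0.7,"spin":0,"claw":0.3},{"tx":0,"ty":0,"tz":0.4,"spin":0,"claw":0.3},{"tx":0,"ty":0,"tz":0.2,"spin":0,"claw":0.3},{"tx":0,"ty":0,"tz":0,"spin":0,"claw":0.3}]'
python3 go.py .503 -.274 .02 -1.6
```

```text
time_s: 2.6
tool_pos: [0.5008, -0.2791, 0.023]
tool_rot: [-180.0, 0.0, -1.6]
force: [0.6, -0.5, 1.1]
grip_width: 0.0606
grasp_force: 0.0
t 2.6 pos [ 0.5008 -0.2791  0.023 ] rot [-1.80e+02  4.00e-02 -1.65e+00] w 0.0606 gf 0.0 F [ 0.6 -0.5  1.1]
spin -0.01 tx 0.041 ty -0.103 tz 0.060
```

```bash
python3 -m pendant '[{"tx":0.04,"ty":-0.1,"tz":0.05,"spin":0,"claw":0.3},{"tx":0,"ty":0,"tz":0,"spin":0,"claw":0.3},{"tx":0,"ty":0,"tz":0,"spin":0,"claw":1},{"tx":0,"ty":0,"tz":0,"spin":0,"claw":1},{"tx":0,"ty":0,"tz":0,"spin":0,"claw":1},{"tx":0,"ty":0,"tz":0,"spin":0,"claw":1},{"tx":0,"ty":0,"tz":0,"spin":0,"claw":1}]' 20
python3 go.py .5126 .1253 .13 0.76
```

```text
time_s: 3.48
tool_pos: [0.5035, -0.2736, 0.0206]
tool_rot: [180.0, 0.0, -1.6]
force: [-0.3, 0.6, -0.4]
grip_width: 0.019
grasp_force: 0.0
t 3.48 pos [ 0.5035 -0.2736  0.0206] rot [180.     0.    -1.62] w 0.019 gf 0.0 F [-0.3  0.6 -0.4]
spin -0.60 tx 0.287 ty -7.975 tz -2.188
```

```bash
python3 - <<'E'
from h import *
a=snap('top','pics/t2.png')[190:340,360:520]; s=snap('scene','pics/s2.png')[140:240,340:480]
a=cv2.resize(a,(480,450),interpolation=2); s=cv2.resize(s,(315*2//2,225),interpolation=2)
c=np.zeros((450,800,3),np.uint8); c[:,:480]=a; c[:225,482:797]=s; cv2.imwrite('pics/c2.png',c[:,:,::-1])
print(env.get_obs()['grip_width'],env.get_obs()['grasp_force'],proj('top',env.get_obs()['tool_pos']))
E
```

```text
0.011201863726324077 0.0 [[492.68278946 284.0594721 ]]
```

View pics/c2.png

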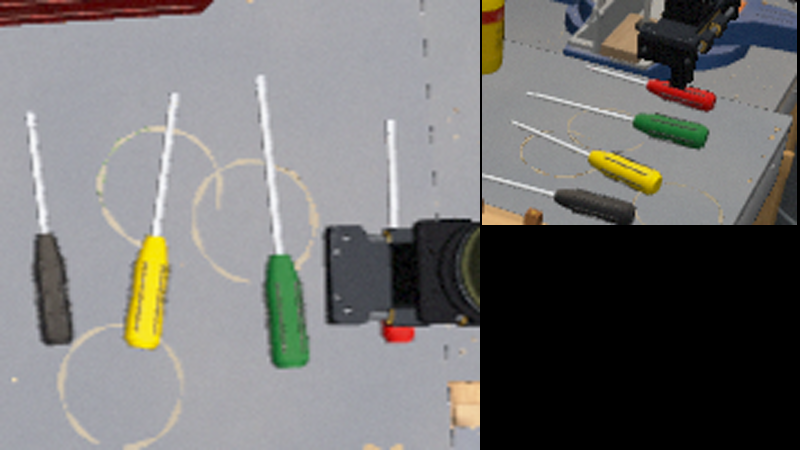

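```bash
python3 - <<'E'
from h import *
o=env.get_obs();p=o['tool_pos']
im=cv2.imread('pics/s2.png')[150:220,380:460]; k=7
im=cv2.resize(im,None,fx=k,fy=k,interpolation=2)
for q,c in ((p,(255,255,0)),(p+[0,0,-.017],(255,0,255)),([.503,-.274,.0135],(0,255,0)),([.503-.0475,-.2727,.0135],(255,0,0)),([.503+.0475,-.2756,.0135],(0,165,255))):
    u=proj('scene',q)[0]; cv2.circle(im,tuple(int(x) for x in ((u-[380,150]+.5)*k)),5,c,2)
t=cv2.imread('pics/t2.png')[215:315,465:525]; cv2.imwrite('pics/c3.png',np.hstack([im[:490],cv2.resize(t,(240,490),interpolation=2)]))
E
```

```text
(no output)
```

View pics/c3.png

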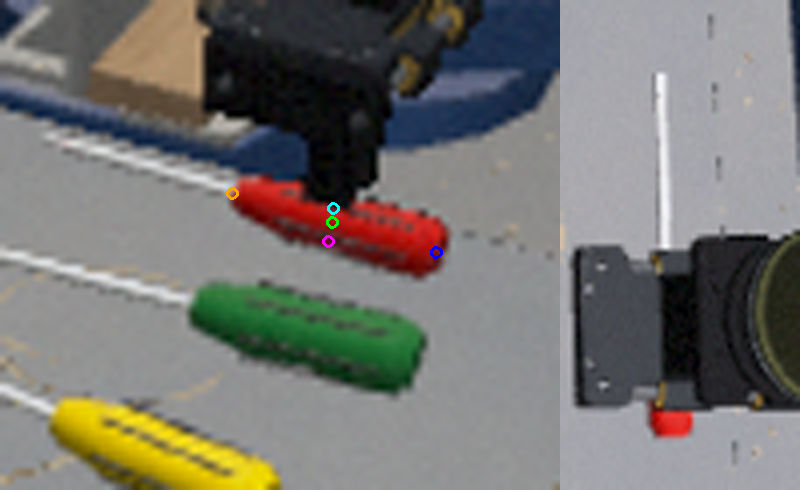

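Fingers have closed to 11 mm with no force, and in the scene view their visible bottom is level with the handle top. I'll check the arm position against the cameras.

```bash
python3 - <<'E'
from h import *
p=env.get_obs()['tool_pos']
for h in (.05,.1,.2,.25,.3): print(h,proj('top',p+[0,0,h])[0].round(),proj('scene',p+[0,0,h])[0].round())
print('start',proj('scene',[.209,-.615,.213])[0],proj('scene',[.209,-.615,.196])[0])
for n in('top','scene'):
  c=cams.camera_info(n);R=cv2.Rodrigues(c['rvec'])[0];print(n,-R.T@c['tvec'])
# red driver seen in both: butt and tip triangulated from fresh pictures
t=cv2.imread('pics/t2.png')[200:340,440:600]; s1=cv2.imread('pics/s1.png')[0:130,520:640];s2=cv2.imread('pics/s2.png')[60:200,380:540]
f=lambda i,w,h:cv2.resize(i,(w,h),interpolation=2)
cv2.imwrite('pics/c4.png',np.hstack([f(t,400,350),f(s2,400,350)]))
cv2.imwrite('pics/c5.png',f(s1,480,520))
E
```

```text
0.05 [500. 283.] [430. 165.]
0.1 [508. 282.] [432. 150.]
0.2 [527. 280.] [438. 117.]
0.25 [538. 278.] [440. 100.]
0.3 [550. 277.] [444.  81.]
start [565.82353675 100.10359947] [563.9368709  105.48831856]
top [0.45366662 0.16101767 1.20751374]
scene [0.19145555 0.89105164 0.7130703 ]
```

View pics/c4.png

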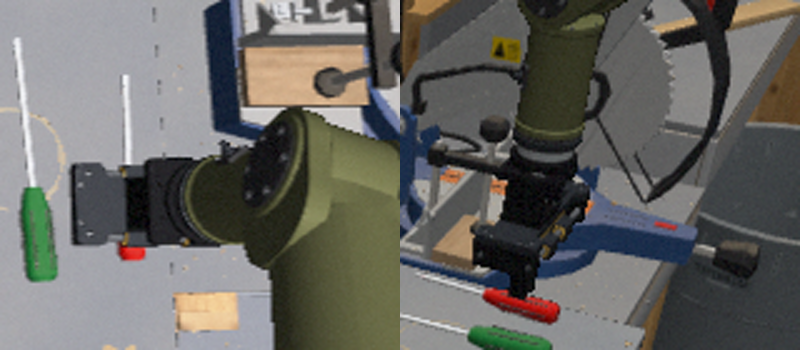

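View pics/c5.png

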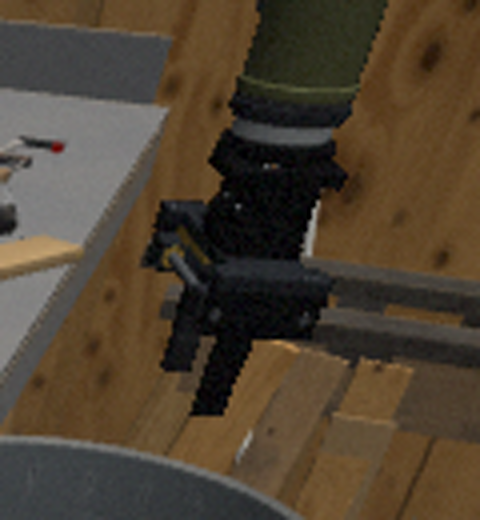

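The lateral position agrees, but the fingertips look about 20 mm higher than the reading says, both at the start and now. I'll open the fingers and lower in small steps while watching the force.

```bash
python3 -m pendant '[{"tx":0,"ty":0,"tz":0,"spin":0,"claw":0.3},{"tx":0,"ty":0,"tz":0,"spin":0,"claw":0.3},{"tx":0,"ty":0,"tz":0,"spin":0,"claw":0.3},{"tx":0,"ty":0,"tz":0,"spin":0,"claw":0.3},{"tx":0,"ty":0,"tz":0,"spin":0,"claw":0.3},{"tx":0,"ty":0,"tz":0,"spin":0,"claw":0.3}]'
python3 -m pendant '[{"tx":0,"ty":0,"tz":0.06,"spin":0,"claw":0.3},{"tx":0,"ty":0,"tz":0,"spin":0,"claw":0.3}]'
python3 - <<'E'
from h import *
p=env.get_obs()['tool_pos'];s=snap('scene','pics/s3.png')[150:220,380:460]
im=cv2.resize(s[:,:,::-1],None,fx=7,fy=7,interpolation=2).copy()
w=env.get_obs()['grip_width']/2
for dy in(w,w+.015,-w,-w-.015):
  u=proj('scene',p+[0,dy,-.017])[0];cv2.circle(im,tuple(int(x) for x in ((u-[380,150]+.5)*7)),4,(255,255,0),2)
cv2.imwrite('pics/c6.png',im); print(p,w)
E
```

```text
time_s: 4.32
tool_pos: [0.5035, -0.2736, 0.0206]
tool_rot: [180.0, -0.0, -1.6]
force: [0.1, 0.4, 0.4]
grip_width: 0.0583
grasp_force: 0.0
time_s: 4.58
tool_pos: [0.5032, -0.2735, 0.0173]
tool_rot: [-180.0, 0.0, -1.6]
force: [-0.1, 0.3, 0.0]
grip_width: 0.061
grasp_force: 0.0
[ 0.50324264 -0.27345905  0.01727509] 0.030454784716204854
```

View pics/c6.png

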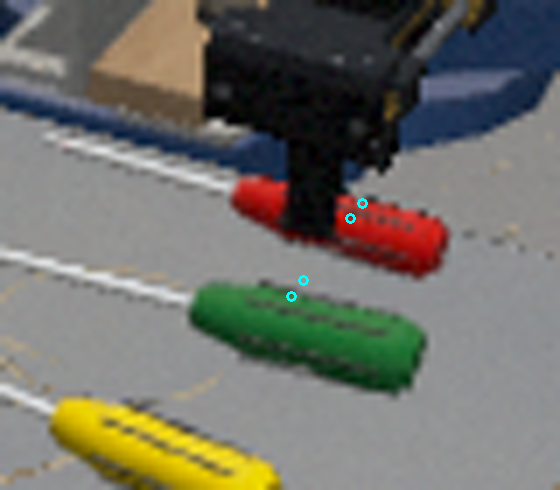

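```bash
python3 -m pendant '[{"tx":0,"ty":0,"tz":0.1,"spin":0,"claw":0.3},{"tx":0,"ty":0,"tz":0.1,"spin":0,"claw":0.3},{"tx":0,"ty":0,"tz":0,"spin":0,"claw":0.3}]'
python3 -m pendant '[{"tx":0,"ty":0,"tz":0.08,"spin":0,"claw":0.3},{"tx":0,"ty":0,"tz":0,"spin":0,"claw":0.3}]'
```

```text
time_s: 5.0
tool_pos: [0.503, -0.2733, 0.0069]
tool_rot: [-180.0, 0.1, -1.6]
force: [-0.4, -0.2, 1.2]
grip_width: 0.0608
grasp_force: 0.0
time_s: 5.25
tool_pos: [0.5033, -0.2735, 0.0033]
tool_rot: [-180.0, 0.0, -1.6]
force: [-0.8, -0.1, -0.2]
grip_width: 0.0612
grasp_force: 0.0
```

```bash
python3 -m pendant '[{"tx":0,"ty":0,"tz":0.06,"spin":0,"claw":0.3},{"tx":0,"ty":0,"tz":0,"spin":0,"claw":0.3}]'
python3 -m pendant '[{"tx":0,"ty":0,"tz":0.06,"spin":0,"claw":0.3},{"tx":0,"ty":0,"tz":0,"spin":0,"claw":0.3}]'
python3 - <<'E'
from h import *
s=snap('scene','pics/s4.png')[150:220,380:460]
t=snap('top','pics/t4.png')[230:320,455:545]
cv2.imwrite('pics/c7.png',np.hstack([cv2.resize(s,(400,350),interpolation=2),cv2.resize(t,(350,350),interpolation=2)])[:,:,::-1])
E
```

```text
time_s: 5.5
tool_pos: [0.5034, -0.2735, 0.0004]
tool_rot: [-180.0, 0.0, -1.6]
force: [-0.1, -0.5, -0.6]
grip_width: 0.0611
grasp_force: 0.0
time_s: 5.75
tool_pos: [0.5033, -0.2735, -0.0026]
tool_rot: [-180.0, 0.0, -1.6]
force: [-0.2, 0.7, -0.5]
grip_width: 0.0606
grasp_force: 0.0
```

View pics/c7.png

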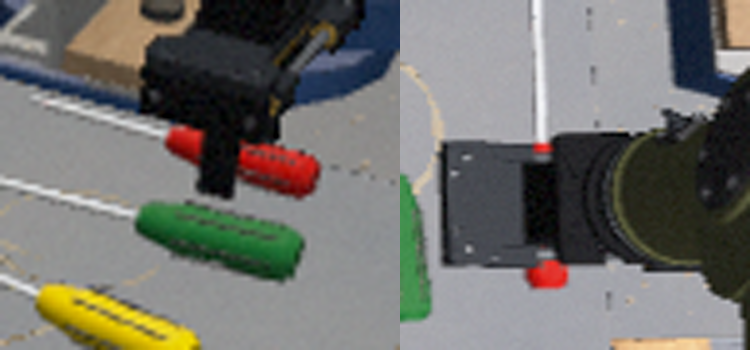

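```bash
python3 - <<'E'
from h import *
for z in (0,.005,.01): print(z,proj('scene',[[.5033,-.2735+.030,z],[.5033,-.2735+.045,z]]).round(1).tolist())
E
```

```text
0 [[422.9, 189.6], [421.2, 191.9]]
0.005 [[423.1, 188.2], [421.4, 190.5]]
0.01 [[423.4, 186.8], [421.7, 189.0]]
```

The fingertips are really about 5 mm above the bench, so the height reading is about 24 mm low. I'll grip here.

```bash
python3 -m pendant '[{"tx":0,"ty":0,"tz":0,"spin":0,"claw":1},{"tx":0,"ty":0,"tz":0,"spin":0,"claw":1},{"tx":0,"ty":0,"tz":0,"spin":0,"claw":1},{"tx":0,"ty":0,"tz":0,"spin":0,"claw":1},{"tx":0,"ty":0,"tz":0,"spin":0,"claw":1},{"tx":0,"ty":0,"tz":0,"spin":0,"claw":1}]' 20
```

```text
time_s: 6.6
tool_pos: [0.5035, -0.2737, -0.0023]
tool_rot: [180.0, -0.0, -1.6]
force: [0.4, 0.7, 0.8]
grip_width: 0.0271
grasp_force: 20.0
```

```bash
python3 -m pendant '[{"tx":0,"ty":0,"tz":-0.5,"spin":0,"claw":1},{"tx":0,"ty":0,"tz":-0.8,"spin":-0.6,"claw":1},{"tx":0,"ty":0,"tz":-0.8,"spin":0,"claw":1}]'
python3 go.py .5126 .1253 .1 0.76
python3 -m pendant '[{"tx":0,"ty":-0.6,"tz":0,"spin":0,"claw":1},{"tx":0,"ty":-0.9,"tz":0,"spin":0,"claw":1},{"tx":0,"ty":-0.9,"tz":0,"spin":0,"claw":1},{"tx":0.1,"ty":-1,"tz":0,"spin":0,"claw":1},{"tx":0.1,"ty":-1,"tz":0,"spin":0,"claw":1},{"tx":0.1,"ty":-1,"tz":0,"spin":0,"claw":1},{"tx":0,"ty":-1,"tz":0,"spin":0,"claw":1},{"tx":0,"ty":-1,"tz":0,"spin":0,"claw":1},{"tx":0,"ty":-0.6,"tz":0,"spin":0,"claw":1},{"tx":0,"ty":0,"tz":0,"spin":0,"claw":1}]'
python3 -m pendant '[{"tx":0,"ty":0,"tz":0,"spin":0,"claw":1},{"tx":0,"ty":0,"tz":0,"spin":0,"claw":1}]'
python3 go.py .5126 .1253 .02 0.76
cat > look.py <<'E'
import sys
from h import *
# combined picture: top crop (u0,v0,w,h) and scene crop
n,a=sys.argv[1],list(map(int,sys.argv[2:10]))
f=lambda i,b:cv2.resize(i[b[1]:b[1]+b[3],b[0]:b[0]+b[2]],(int(b[2]*500/b[3]) if b[2]*500/b[3]<400 else 400,500 if b[2]*500/b[3]<400 else int(400*b[3]/b[2])),interpolation=2)
A,B=f(snap('top',f'pics/T{n}.png'),a[:4]),f(snap('scene',f'pics/S{n}.png'),a[4:])
c=np.zeros((max(len(A),len(B)),A.shape[1]+B.shape[1],3),np.uint8);c[:len(A),:A.shape[1]]=A;c[:len(B),A.shape[1]:]=B
cv2.imwrite(f'pics/L{n}.png',c[:,:,::-1]);print(A.shape,B.shape)
E
python3 look.py 1 230 190 140 130 230 180 180 150
```

```text
time_s: 6.98
tool_pos: [0.5031, -0.2733, 0.1033]
tool_rot: [-180.0, 0.1, 0.8]
force: [1.0, -0.4, -1.0]
grip_width: 0.0271
grasp_force: 20.0
t 6.97 pos [ 0.5031 -0.2733  0.1033] rot [-1.7996e+02  5.0000e-02  8.1000e-01] w 0.0271 gf 20.0 F [ 1.  -0.4 -1. ]
spin 0.01 tx 0.296 ty -7.968 tz 0.066
time_s: 8.22
tool_pos: [0.5123, 0.13, 0.1027]
tool_rot: [-179.9, 0.0, 1.1]
force: [-0.4, 0.1, -1.1]
grip_width: 0.0267
grasp_force: 20.0
time_s: 8.48
tool_pos: [0.5132, 0.1248, 0.1024]
tool_rot: [180.0, 0.0, 0.6]
force: [0.8, -0.2, -0.9]
grip_width: 0.0271
grasp_force: 20.0
t 8.47 pos [0.5132 0.1248 0.1024] rot [1.7995e+02 2.0000e-02 6.3000e-01] w 0.0271 gf 20.0 F [ 0.8 -0.2 -0.9]
spin -0.03 tx -0.012 ty -0.010 tz 1.648
(371, 400, 3) (333, 400, 3)
```

View pics/L1.png

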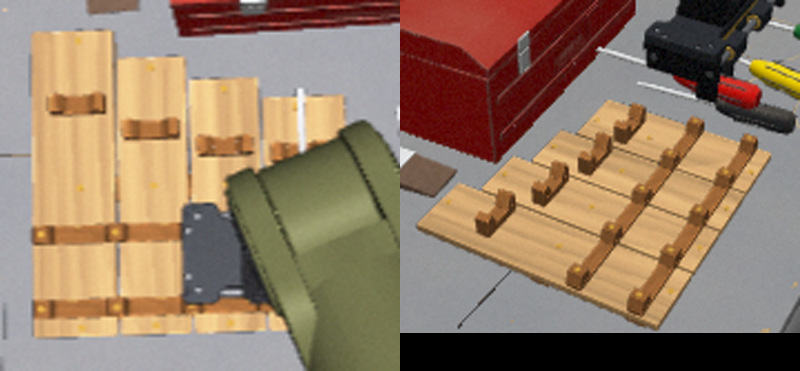

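The shank at (300,90–145) lines up with the V-block, allowing for parallax. Next I'll lower it.

```bash
python3 -m pendant '[{"tx":0,"ty":0,"tz":0.4,"spin":0,"claw":1},{"tx":0,"ty":0,"tz":0.5,"spin":0,"claw":1},{"tx":0,"ty":0,"tz":0.4,"spin":0,"claw":1},{"tx":0,"ty":0,"tz":0.2,"spin":0,"claw":1},{"tx":0,"ty":0,"tz":0.08,"spin":0,"claw":1},{"tx":0,"ty":0,"tz":0,"spin":0,"claw":1}]'
python3 -m pendant '[{"tx":0,"ty":0,"tz":0.03,"spin":0,"claw":1},{"tx":0,"ty":0,"tz":0,"spin":0,"claw":1}]'
python3 go.py .5126 .1253 .0197 0.76
```

```text
time_s: 9.32
tool_pos: [0.5134, 0.1265, 0.024]
tool_rot: [-180.0, -0.0, 0.8]
force: [0.4, 0.1, 0.3]
grip_width: 0.0267
grasp_force: 20.0
time_s: 9.57
tool_pos: [0.5134, 0.1266, 0.0225]
tool_rot: [180.0, -0.0, 0.8]
force: [-0.7, 0.6, -0.6]
grip_width: 0.0271
grasp_force: 20.0
t 9.57 pos [0.5134 0.1266 0.0225] rot [ 1.8e+02 -4.0e-02  7.8e-01] w 0.0271 gf 20.0 F [-0.7  0.6 -0.6]
spin 0.01 tx -0.016 ty 0.026 tz 0.056
```

```bash
python3 -m pendant '[{"tx":-0.02,"ty":0.02,"tz":0.04,"spin":0,"claw":1},{"tx":0,"ty":0,"tz":0.02,"spin":0,"claw":1},{"tx":0,"ty":0,"tz":0,"spin":0,"claw":1}]'
python3 -m pendant '[{"tx":0,"ty":0,"tz":0,"spin":0,"claw":0.4},{"tx":0,"ty":0,"tz":0,"spin":0,"claw":0.4},{"tx":0,"ty":0,"tz":0,"spin":0,"claw":0.4},{"tx":0,"ty":0,"tz":0,"spin":0,"claw":0.4},{"tx":0,"ty":0,"tz":-0.5,"spin":0,"claw":0.4},{"tx":0,"ty":0,"tz":-0.8,"spin":0,"claw":0.4},{"tx":0,"ty":0,"tz":-0.7,"spin":0,"claw":0.4},{"tx":0,"ty":0,"tz":0,"spin":0,"claw":0.4}]'
python3 go.py .5058 .0196 .1 5.2
```

```text
time_s: 9.95
tool_pos: [0.512, 0.1254, 0.0196]
tool_rot: [180.0, 0.0, 0.8]
force: [-2.5, -1.1, 5.2]
grip_width: 0.0268
grasp_force: 20.0
time_s: 10.95
tool_pos: [0.5143, 0.1262, 0.1221]
tool_rot: [-180.0, -0.3, 0.8]
force: [0.5, -0.5, -0.2]
grip_width: 0.0522
grasp_force: 0.0
t 10.95 pos [0.5143 0.1262 0.1221] rot [-179.98   -0.35    0.78] w 0.0522 gf 0.0 F [ 0.5 -0.5 -0.2]
spin -1.11 tx -0.363 ty 2.108 tz 0.442
```

```bash
python3 -m pendant '[{"tx":0,"ty":0,"tz":0,"spin":-0.6,"claw":0.3},{"tx":0,"ty":0,"tz":0,"spin":-0.5,"claw":0.3},{"tx":-0.1,"ty":0.5,"tz":0,"spin":0,"claw":0.3},{"tx":-0.2,"ty":0.7,"tz":0,"spin":0,"claw":0.3},{"tx":-0.1,"ty":0.6,"tz":0.2,"spin":0,"claw":0.3},{"tx":0,"ty":0.3,"tz":0.2,"spin":0,"claw":0.3},{"tx":0,"ty":0,"tz":0,"spin":0,"claw":0.3},{"tx":0,"ty":0,"tz":0,"spin":0,"claw":0.3}]'
python3 go.py .505 .0196 -.0023 5.2
python3 look.py 2 290 190 140 130 280 150 160 150
```

```text
time_s: 11.95
tool_pos: [0.5018, 0.0208, 0.0991]
tool_rot: [-179.9, -0.0, 5.3]
force: [0.6, -0.0, -0.2]
grip_width: 0.061
grasp_force: 0.0
t 11.95 pos [0.5018 0.0208 0.0991] rot [-179.94   -0.      5.29] w 0.061 gf 0.0 F [ 0.6 -0.  -0.2]
spin 0.02 tx 0.061 ty 0.031 tz 2.029
(371, 400, 3) (375, 400, 3)
```

View pics/L2.png

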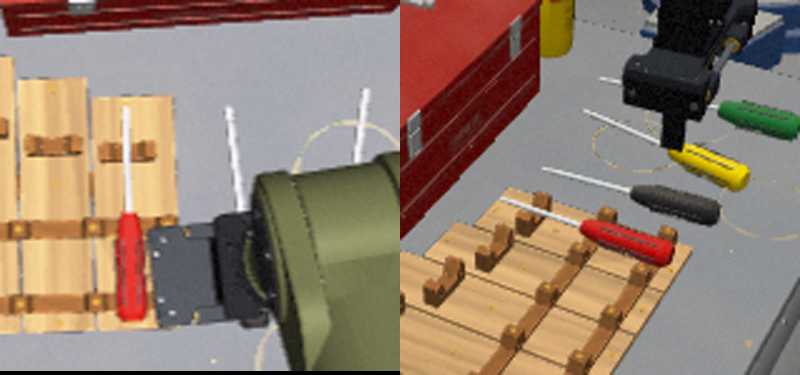

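Red sits centred: its handle spans rows 212–320, the rails are at 227 and 302, and the shank is in the V-block. Next is black.

```bash
python3 -m pendant '[{"tx":0.06,"ty":0.03,"tz":0.5,"spin":0,"claw":0.3},{"tx":0,"ty":0,"tz":0.7,"spin":0,"claw":0.3},{"tx":0,"ty":0,"tz":0.5,"spin":0,"claw":0.3},{"tx":0,"ty":0,"tz":0.25,"spin":0,"claw":0.3},{"tx":0,"ty":0,"tz":0.08,"spin":0,"claw":0.3},{"tx":0,"ty":0,"tz":0,"spin":0,"claw":0.3}]'
python3 go.py .505 .0196 -.0023 5.2
```

```text
time_s: 12.8
tool_pos: [0.5054, 0.0183, -0.0017]
tool_rot: [180.0, -0.1, 5.2]
force: [-0.3, 0.4, -0.3]
grip_width: 0.0609
grasp_force: 0.0
t 12.8 pos [ 0.5054  0.0183 -0.0017] rot [ 1.7999e+02 -6.0000e-02  5.2100e+00] w 0.0609 gf 0.0 F [-0.3  0.4 -0.3]
spin 0.00 tx -0.006 ty -0.027 tz 0.012
```

```bash
python3 -m pendant '[{"tx":0,"ty":-0.02,"tz":0.01,"spin":0,"claw":1},{"tx":0,"ty":0,"tz":0,"spin":0,"claw":1},{"tx":0,"ty":0,"tz":0,"spin":0,"claw":1},{"tx":0,"ty":0,"tz":0,"spin":0,"claw":1},{"tx":0,"ty":0,"tz":0,"spin":0,"claw":1},{"tx":0,"ty":0,"tz":0,"spin":0,"claw":1}]'
python3 -m pendant '[{"tx":0,"ty":0,"tz":-0.5,"spin":0,"claw":1},{"tx":0,"ty":0,"tz":-0.8,"spin":0.6,"claw":1},{"tx":0,"ty":0,"tz":-0.8,"spin":0.5,"claw":1},{"tx":0,"ty":0,"tz":0,"spin":0,"claw":1}]'
python3 go.py .5117 .1913 .1 0.76
```

```text
time_s: 13.55
tool_pos: [0.5047, 0.0189, -0.0028]
tool_rot: [180.0, -0.0, 5.2]
force: [-1.1, 0.1, 2.1]
grip_width: 0.0283
grasp_force: 20.0
time_s: 14.05
tool_pos: [0.5072, 0.0191, 0.1052]
tool_rot: [180.0, -0.4, 0.8]
force: [0.5, -0.1, -0.9]
grip_width: 0.0277
grasp_force: 20.0
t 14.05 pos [0.5072 0.0191 0.1052] rot [179.95  -0.37   0.77] w 0.0277 gf 20.0 F [ 0.5 -0.1 -0.9]
spin 0.00 tx 0.136 ty -3.442 tz 0.104
```

```bash
python3 -m pendant '[{"tx":0,"ty":-0.5,"tz":0,"spin":0,"claw":1},{"tx":0,"ty":-0.8,"tz":0,"spin":0,"claw":1},{"tx":0.1,"ty":-0.8,"tz":0,"spin":0,"claw":1},{"tx":0,"ty":-0.8,"tz":0,"spin":0,"claw":1},{"tx":0,"ty":-0.5,"tz":0,"spin":0,"claw":1},{"tx":0,"ty":0,"tz":0,"spin":0,"claw":1},{"tx":0,"ty":0,"tz":0,"spin":0,"claw":1},{"tx":0,"ty":0,"tz":0,"spin":0,"claw":1}]'
python3 go.py .5117 .1913 .022 0.76
```

```text
time_s: 15.05
tool_pos: [0.5074, 0.1873, 0.1016]
tool_rot: [179.9, 0.0, 0.7]
force: [0.5, -0.3, -1.3]
grip_width: 0.0277
grasp_force: 20.0
t 15.05 pos [0.5074 0.1873 0.1016] rot [1.7994e+02 4.0000e-02 6.6000e-01] w 0.0277 gf 20.0 F [ 0.5 -0.3 -1.3]
spin -0.03 tx 0.087 ty -0.079 tz 1.592
```

```bash
python3 -m pendant '[{"tx":0.09,"ty":-0.08,"tz":0.3,"spin":0,"claw":1},{"tx":0,"ty":0,"tz":0.5,"spin":0,"claw":1},{"tx":0,"ty":0,"tz":0.4,"spin":0,"claw":1},{"tx":0,"ty":0,"tz":0.25,"spin":0,"claw":1},{"tx":0,"ty":0,"tz":0.08,"spin":0,"claw":1},{"tx":0,"ty":0,"tz":0,"spin":0,"claw":1},{"tx":0,"ty":0,"tz":0,"spin":0,"claw":1}]'
python3 go.py .5117 .1913 .0195 0.76
```

```text
time_s: 15.92
tool_pos: [0.5125, 0.1933, 0.0264]
tool_rot: [-180.0, -0.1, 0.8]
force: [0.5, -0.2, -1.1]
grip_width: 0.0278
grasp_force: 20.0
t 15.93 pos [0.5125 0.1933 0.0264] rot [-1.7999e+02 -9.0000e-02  7.8000e-01] w 0.0278 gf 20.0 F [ 0.5 -0.2 -1.1]
spin 0.01 tx -0.016 ty 0.040 tz 0.138
```

```bash
python3 -m pendant '[{"tx":-0.02,"ty":0.04,"tz":0.06,"spin":0,"claw":1},{"tx":0,"ty":0,"tz":0.05,"spin":0,"claw":1},{"tx":0,"ty":0,"tz":0.03,"spin":0,"claw":1},{"tx":0,"ty":0,"tz":0,"spin":0,"claw":1}]'
python3 -m pendant '[{"tx":0,"ty":0,"tz":0,"spin":0,"claw":0.4},{"tx":0,"ty":0,"tz":0,"spin":0,"claw":0.4},{"tx":0,"ty":0,"tz":0,"spin":0,"claw":0.4},{"tx":0,"ty":0,"tz":0,"spin":0,"claw":0.4},{"tx":0,"ty":0,"tz":-0.5,"spin":0,"claw":0.4},{"tx":0,"ty":0,"tz":-0.8,"spin":0,"claw":0.4},{"tx":0,"ty":0,"tz":-0.7,"spin":0,"claw":0.4},{"tx":0,"ty":0,"tz":0,"spin":0,"claw":0.4}]'
python3 go.py .499 -.0635 .1 -9.77
```

```text
time_s: 16.42
tool_pos: [0.5108, 0.1908, 0.0193]
tool_rot: [179.9, 0.0, 0.8]
force: [-2.6, -2.2, 5.1]
grip_width: 0.028
grasp_force: 20.0
time_s: 17.42
tool_pos: [0.5129, 0.192, 0.1216]
tool_rot: [-179.9, -0.3, 0.8]
force: [0.3, 0.8, -1.4]
grip_width: 0.0522
grasp_force: 0.0
t 17.43 pos [0.5129 0.192  0.1216] rot [-179.93   -0.34    0.78] w 0.0522 gf 0.0 F [ 0.3  0.8 -1.4]
spin 2.64 tx 0.593 ty 5.084 tz 0.433
```

```bash
python3 -m pendant '[{"tx":0,"ty":0,"tz":0,"spin":0.9,"claw":0.3},{"tx":0,"ty":0,"tz":0,"spin":0.9,"claw":0.3},{"tx":0,"ty":0,"tz":0,"spin":0.84,"claw":0.3},{"tx":0.1,"ty":0.7,"tz":0,"spin":0,"claw":0.3},{"tx":0.1,"ty":0.9,"tz":0,"spin":0,"claw":0.3},{"tx":0.1,"ty":0.9,"tz":0,"spin":0,"claw":0.3},{"tx":0.1,"ty":0.9,"tz":0,"spin":0,"claw":0.3},{"tx":0.1,"ty":0.9,"tz":0.2,"spin":0,"claw":0.3},{"tx":0.1,"ty":0.7,"tz":0.2,"spin":0,"claw":0.3},{"tx":0,"ty":0.1,"tz":0,"spin":0,"claw":0.3}]'
python3 -m pendant '[{"tx":0,"ty":0,"tz":0,"spin":0,"claw":0.3},{"tx":0,"ty":0,"tz":0,"spin":0,"claw":0.3}]'
python3 go.py .499 -.0635 -.0015 -9.77
```

```text
time_s: 18.68
tool_pos: [0.4952, -0.0684, 0.0967]
tool_rot: [180.0, 0.2, -10.1]
force: [-0.6, 0.6, 0.2]
grip_width: 0.0606
grasp_force: 0.0
time_s: 18.92
tool_pos: [0.4974, -0.0636, 0.0987]
tool_rot: [-180.0, -0.0, -9.6]
force: [0.0, 0.8, 0.1]
grip_width: 0.0608
grasp_force: 0.0
t 18.93 pos [ 0.4974 -0.0636  0.0987] rot [-1.7997e+02 -1.0000e-02 -9.6400e+00] w 0.0608 gf 0.0 F [0.  0.8 0.1]
spin 0.03 tx 0.032 ty -0.008 tz 2.004
```

```bash
python3 -m pendant '[{"tx":0.03,"ty":0,"tz":0.5,"spin":0,"claw":0.3},{"tx":0,"ty":0,"tz":0.7,"spin":0,"claw":0.3},{"tx":0,"ty":0,"tz":0.45,"spin":0,"claw":0.3},{"tx":0,"ty":0,"tz":0.25,"spin":0,"claw":0.3},{"tx":0,"ty":0,"tz":0.08,"spin":0,"claw":0.3},{"tx":0,"ty":0,"tz":0,"spin":0,"claw":0.3}]'
python3 go.py .499 -.0635 -.0015 -9.77
```

```text
time_s: 19.68
tool_pos: [0.4991, -0.0653, 0.0002]
tool_rot: [180.0, -0.1, -9.8]
force: [-0.5, -0.2, 0.6]
grip_width: 0.0609
grasp_force: 0.0
t 19.68 pos [ 4.991e-01 -6.530e-02  2.000e-04] rot [ 1.80e+02 -5.00e-02 -9.75e+00] w 0.0609 gf 0.0 F [-0.5 -0.2  0.6]
spin 0.00 tx -0.009 ty -0.036 tz 0.034
```

```bash
python3 -m pendant '[{"tx":0,"ty":-0.04,"tz":0.03,"spin":0,"claw":0.3},{"tx":0,"ty":0,"tz":0,"spin":0,"claw":1},{"tx":0,"ty":0,"tz":0,"spin":0,"claw":1},{"tx":0,"ty":0,"tz":0,"spin":0,"claw":1},{"tx":0,"ty":0,"tz":0,"spin":0,"claw":1},{"tx":0,"ty":0,"tz":0,"spin":0,"claw":1}]'
python3 -m pendant '[{"tx":0,"ty":0,"tz":-0.5,"spin":0,"claw":1},{"tx":0,"ty":0,"tz":-0.8,"spin":-0.9,"claw":1},{"tx":0,"ty":0,"tz":-0.8,"spin":-0.9,"claw":1},{"tx":0,"ty":0,"tz":0,"spin":-0.83,"claw":1},{"tx":0,"ty":0,"tz":0,"spin":0,"claw":1}]'
python3 go.py .5108 .2573 .1 0.76
```

```text
time_s: 20.42
tool_pos: [0.4989, -0.0637, -0.0018]
tool_rot: [180.0, -0.0, -9.8]
force: [-0.2, 0.3, 1.3]
grip_width: 0.0303
grasp_force: 20.0
time_s: 21.05
tool_pos: [0.4987, -0.0637, 0.1032]
tool_rot: [180.0, 0.0, 0.7]
force: [-1.1, 0.4, -1.0]
grip_width: 0.0308
grasp_force: 20.0
t 21.05 pos [ 0.4987 -0.0637  0.1032] rot [179.98   0.     0.7 ] w 0.0308 gf 20.0 F [-1.1  0.4 -1. ]
spin -0.01 tx 0.327 ty -6.417 tz 0.064
```

```bash
python3 -m pendant '[{"tx":0,"ty":-0.5,"tz":0,"spin":0,"claw":1},{"tx":0.1,"ty":-0.8,"tz":0,"spin":0,"claw":1},{"tx":0.1,"ty":-0.9,"tz":0,"spin":0,"claw":1},{"tx":0.1,"ty":-0.9,"tz":0,"spin":0,"claw":1},{"tx":0,"ty":-0.9,"tz":0,"spin":0,"claw":1},{"tx":0,"ty":-0.9,"tz":0,"spin":0,"claw":1},{"tx":0,"ty":-0.9,"tz":0,"spin":0,"claw":1},{"tx":0,"ty":-0.6,"tz":0,"spin":0,"claw":1},{"tx":0,"ty":0,"tz":0,"spin":0,"claw":1},{"tx":0,"ty":0,"tz":0,"spin":0,"claw":1}]'
python3 -m pendant '[{"tx":0,"ty":0,"tz":0,"spin":0,"claw":1}]'
python3 go.py .5108 .2573 .022 0.76
```

```text
time_s: 22.3
tool_pos: [0.5094, 0.2553, 0.1021]
tool_rot: [179.9, 0.1, 0.7]
force: [0.2, -0.6, -0.3]
grip_width: 0.0309
grasp_force: 20.0
time_s: 22.42
tool_pos: [0.51, 0.2547, 0.1026]
tool_rot: [179.9, 0.0, 0.6]
force: [0.1, 0.7, 0.1]
grip_width: 0.0308
grasp_force: 20.0
t 22.43 pos [0.51   0.2547 0.1026] rot [1.7992e+02 4.0000e-02 5.9000e-01] w 0.0308 gf 20.0 F [0.1 0.7 0.1]
spin -0.04 tx 0.016 ty -0.053 tz 1.612
```

```bash
python3 -m pendant '[{"tx":0.01,"ty":-0.03,"tz":0.3,"spin":0,"claw":1},{"tx":0,"ty":0,"tz":0.5,"spin":0,"claw":1},{"tx":0,"ty":0,"tz":0.4,"spin":0,"claw":1},{"tx":0,"ty":0,"tz":0.25,"spin":0,"claw":1},{"tx":0,"ty":0,"tz":0.08,"spin":0,"claw":1},{"tx":0,"ty":0,"tz":0,"spin":0,"claw":1},{"tx":0,"ty":0,"tz":0,"spin":0,"claw":1}]'
python3 go.py .5108 .2573 .02 0.76
```

```text
time_s: 23.3
tool_pos: [0.5108, 0.2584, 0.0274]
tool_rot: [-180.0, -0.1, 0.7]
force: [-0.2, 0.1, -0.7]
grip_width: 0.0311
grasp_force: 20.0
t 23.3 pos [0.5108 0.2584 0.0274] rot [-1.7998e+02 -8.0000e-02  7.5000e-01] w 0.0311 gf 20.0 F [-0.2  0.1 -0.7]
spin -0.00 tx -0.001 ty 0.023 tz 0.148
```

```bash
python3 -m pendant '[{"tx":0,"ty":0.02,"tz":0.06,"spin":0,"claw":1},{"tx":0,"ty":0,"tz":0.06,"spin":0,"claw":1},{"tx":0,"ty":0,"tz":0.03,"spin":0,"claw":1},{"tx":0,"ty":0,"tz":0,"spin":0,"claw":1}]'
python3 -m pendant '[{"tx":0,"ty":0,"tz":0,"spin":0,"claw":0.4},{"tx":0,"ty":0,"tz":0,"spin":0,"claw":0.4},{"tx":0,"ty":0,"tz":0,"spin":0,"claw":0.4},{"tx":0,"ty":0,"tz":0,"spin":0,"claw":0.4},{"tx":0,"ty":0,"tz":-0.5,"spin":0,"claw":0.4},{"tx":0,"ty":0,"tz":-0.8,"spin":0,"claw":0.4},{"tx":0,"ty":0,"tz":-0.7,"spin":0,"claw":0.4},{"tx":0,"ty":0,"tz":0,"spin":0,"claw":0.4}]'
python3 go.py .4815 -.1778 .1 3.07
```

```text
time_s: 23.8
tool_pos: [0.5104, 0.2569, 0.0202]
tool_rot: [179.9, -0.0, 0.7]
force: [-2.6, -1.7, 8.0]
grip_width: 0.0309
grasp_force: 20.0
time_s: 24.8
tool_pos: [0.5122, 0.2583, 0.1222]
tool_rot: [-179.9, -0.3, 0.7]
force: [0.6, -0.5, -0.4]
grip_width: 0.0522
grasp_force: 0.0
t 24.8 pos [0.5122 0.2583 0.1222] rot [-179.89   -0.33    0.74] w 0.0522 gf 0.0 F [ 0.6 -0.5 -0.4]
spin -0.58 tx -1.080 ty 8.677 tz 0.445
```

```bash
python3 -m pendant '[{"tx":0,"ty":0,"tz":0,"spin":-0.58,"claw":0.3},{"tx":-0.1,"ty":0.7,"tz":0,"spin":0,"claw":0.3},{"tx":-0.1,"ty":1,"tz":0,"spin":0,"claw":0.3},{"tx":-0.1,"ty":1,"tz":0,"spin":0,"claw":0.3},{"tx":-0.1,"ty":1,"tz":0,"spin":0,"claw":0.3},{"tx":-0.1,"ty":1,"tz":0,"spin":0,"claw":0.3},{"tx":-0.1,"ty":1,"tz":0,"spin":0,"claw":0.3},{"tx":-0.1,"ty":1,"tz":0,"spin":0,"claw":0.3},{"tx":-0.2,"ty":1,"tz":0.2,"spin":0,"claw":0.3},{"tx":-0.1,"ty":0.7,"tz":0.2,"spin":0,"claw":0.3}]'
python3 -m pendant '[{"tx":-0.1,"ty":0.3,"tz":0,"spin":0,"claw":0.3},{"tx":0,"ty":0,"tz":0,"spin":0,"claw":0.3},{"tx":0,"ty":0,"tz":0,"spin":0,"claw":0.3},{"tx":0,"ty":0,"tz":0,"spin":0,"claw":0.3}]'
python3 go.py .4815 -.1778 -.0015 3.07
```

```text
time_s: 26.05
tool_pos: [0.4813, -0.1676, 0.0978]
tool_rot: [180.0, 0.1, 2.9]
force: [0.2, 0.1, -0.1]
grip_width: 0.0611
grasp_force: 0.0
time_s: 26.55
tool_pos: [0.4792, -0.1786, 0.0995]
tool_rot: [180.0, -0.0, 3.2]
force: [0.1, -0.9, -0.9]
grip_width: 0.0611
grasp_force: 0.0
t 26.55 pos [ 0.4792 -0.1786  0.0995] rot [ 1.80e+02 -4.00e-02  3.22e+00] w 0.0611 gf 0.0 F [ 0.1 -0.9 -0.9]
spin 0.04 tx 0.046 ty -0.014 tz 2.020
```

```bash
python3 -m pendant '[{"tx":0.05,"ty":-0.02,"tz":0.5,"spin":0,"claw":0.3},{"tx":0,"ty":0,"tz":0.7,"spin":0,"claw":0.3},{"tx":0,"ty":0,"tz":0.45,"spin":0,"claw":0.3},{"tx":0,"ty":0,"tz":0.25,"spin":0,"claw":0.3},{"tx":0,"ty":0,"tz":0.08,"spin":0,"claw":0.3},{"tx":0,"ty":0,"tz":0,"spin":0,"claw":0.3}]'
python3 go.py .4815 -.1778 -.0015 3.07
```

```text
time_s: 27.3
tool_pos: [0.4816, -0.1791, 0.0007]
tool_rot: [180.0, -0.0, 3.1]
force: [0.9, -0.6, 0.4]
grip_width: 0.0611
grasp_force: 0.0
t 27.3 pos [ 0.4816 -0.1791  0.0007] rot [ 1.7997e+02 -5.0000e-02  3.0800e+00] w 0.0611 gf 0.0 F [ 0.9 -0.6  0.4]
spin 0.00 tx 0.000 ty -0.026 tz 0.044
```

```bash
python3 -m pendant '[{"tx":0,"ty":-0.03,"tz":0.04,"spin":0,"claw":0.3},{"tx":0,"ty":0,"tz":0,"spin":0,"claw":1},{"tx":0,"ty":0,"tz":0,"spin":0,"claw":1},{"tx":0,"ty":0,"tz":0,"spin":0,"claw":1},{"tx":0,"ty":0,"tz":0,"spin":0,"claw":1},{"tx":0,"ty":0,"tz":0,"spin":0,"claw":1}]'
python3 -m pendant '[{"tx":0,"ty":0,"tz":-0.5,"spin":0,"claw":1},{"tx":0,"ty":0,"tz":-0.8,"spin":0.58,"claw":1},{"tx":0,"ty":0,"tz":-0.8,"spin":0,"claw":1},{"tx":0,"ty":0,"tz":0,"spin":0,"claw":1}]'
python3 go.py .51 .3233 .1 0.76
```

```text
time_s: 28.05
tool_pos: [0.481, -0.1778, -0.0018]
tool_rot: [180.0, -0.0, 3.1]
force: [-0.7, 0.2, 0.9]
grip_width: 0.0321
grasp_force: 20.0
time_s: 28.55
tool_pos: [0.4834, -0.1785, 0.1064]
tool_rot: [179.8, -0.3, 0.7]
force: [0.2, 0.5, -1.0]
grip_width: 0.0317
grasp_force: 20.0
t 28.55 pos [ 0.4834 -0.1785  0.1064] rot [179.83  -0.35   0.74] w 0.0317 gf 20.0 F [ 0.2  0.5 -1. ]
spin -0.01 tx 0.665 ty -10.027 tz 0.128
```

```bash
python3 -m pendant '[{"tx":0,"ty":-0.6,"tz":0,"spin":0,"claw":1},{"tx":0,"ty":-0.9,"tz":0,"spin":0,"claw":1},{"tx":0,"ty":-1,"tz":0,"spin":0,"claw":1},{"tx":0,"ty":-1,"tz":0,"spin":0,"claw":1},{"tx":0,"ty":-1,"tz":0,"spin":0,"claw":1},{"tx":0,"ty":-1,"tz":0,"spin":0,"claw":1},{"tx":0,"ty":-1,"tz":0,"spin":0,"claw":1},{"tx":0,"ty":-1,"tz":0,"spin":0,"claw":1},{"tx":0,"ty":-1,"tz":0,"spin":0,"claw":1},{"tx":0.2,"ty":-0.9,"tz":0,"spin":0,"claw":1}]'
python3 -m pendant '[{"tx":0.3,"ty":-0.6,"tz":0,"spin":0,"claw":1},{"tx":0.1,"ty":0,"tz":0,"spin":0,"claw":1},{"tx":0,"ty":0,"tz":0,"spin":0,"claw":1},{"tx":0,"ty":0,"tz":0,"spin":0,"claw":1},{"tx":0,"ty":0,"tz":0,"spin":0,"claw":1}]'
python3 go.py .51 .3233 .022 0.76
```

```text
time_s: 29.8
tool_pos: [0.4834, 0.294, 0.1018]
tool_rot: [179.9, 0.1, 0.8]
force: [1.2, -0.4, -0.7]
grip_width: 0.032
grasp_force: 20.0
time_s: 30.42
tool_pos: [0.5044, 0.3216, 0.1031]
tool_rot: [179.9, -0.0, 0.7]
force: [0.5, 0.4, -0.8]
grip_width: 0.0314
grasp_force: 20.0
t 30.43 pos [0.5044 0.3216 0.1031] rot [ 1.7995e+02 -1.0000e-02  6.7000e-01] w 0.0314 gf 20.0 F [ 0.5  0.4 -0.8]
spin -0.02 tx 0.112 ty -0.033 tz 1.621
```

```bash
python3 -m pendant '[{"tx":0.11,"ty":-0.02,"tz":0.3,"spin":0,"claw":1},{"tx":0,"ty":0,"tz":0.5,"spin":0,"claw":1},{"tx":0,"ty":0,"tz":0.4,"spin":0,"claw":1},{"tx":0,"ty":0,"tz":0.25,"spin":0,"claw":1},{"tx":0,"ty":0,"tz":0.08,"spin":0,"claw":1},{"tx":0,"ty":0,"tz":0,"spin":0,"claw":1},{"tx":0,"ty":0,"tz":0,"spin":0,"claw":1}]'
python3 go.py .51 .3233 .02 0.76
```

```text
time_s: 31.3
tool_pos: [0.5105, 0.3242, 0.0274]
tool_rot: [-180.0, -0.1, 0.7]
force: [0.1, -0.2, -0.3]
grip_width: 0.032
grasp_force: 20.0
t 31.3 pos [0.5105 0.3242 0.0274] rot [-1.7997e+02 -7.0000e-02  7.4000e-01] w 0.032 gf 20.0 F [ 0.1 -0.2 -0.3]
spin -0.00 tx -0.010 ty 0.018 tz 0.148
```

Release, then retreat upwards and towards the right so the rack is in view.

```bash
python3 -m pendant '[{"tx":-0.01,"ty":0.02,"tz":0.06,"spin":0,"claw":1},{"tx":0,"ty":0,"tz":0.06,"spin":0,"claw":1},{"tx":0,"ty":0,"tz":0.03,"spin":0,"claw":1},{"tx":0,"ty":0,"tz":0,"spin":0,"claw":1}]'
python3 -m pendant '[{"tx":0,"ty":0,"tz":0,"spin":0,"claw":0.4},{"tx":0,"ty":0,"tz":0,"spin":0,"claw":0.4},{"tx":0,"ty":0,"tz":0,"spin":0,"claw":0.4},{"tx":0,"ty":0,"tz":0,"spin":0,"claw":0.4},{"tx":0,"ty":0,"tz":-0.5,"spin":0,"claw":0.4},{"tx":0,"ty":0,"tz":-0.8,"spin":0,"claw":0.4},{"tx":0,"ty":0,"tz":-0.8,"spin":0,"claw":0.4},{"tx":0,"ty":0,"tz":-0.3,"spin":0,"claw":0.4}]'
python3 -m pendant '[{"tx":0,"ty":1,"tz":0,"spin":0,"claw":0.4},{"tx":0,"ty":1,"tz":0,"spin":0,"claw":0.4},{"tx":0,"ty":1,"tz":0,"spin":0,"claw":0.4},{"tx":0,"ty":1,"tz":0,"spin":0,"claw":0.4},{"tx":0,"ty":1,"tz":0,"spin":0,"claw":0.4},{"tx":0,"ty":1,"tz":0,"spin":0,"claw":0.4},{"tx":0,"ty":1,"tz":0,"spin":0,"claw":0.4},{"tx":0,"ty":1,"tz":0,"spin":0,"claw":0.4},{"tx":0,"ty":1,"tz":0,"spin":0,"claw":0.4},{"tx":0,"ty":0.5,"tz":0,"spin":0,"claw":0.4}]'
python3 look.py 3 230 190 140 130 230 180 190 150
```

```text
time_s: 31.8
tool_pos: [0.5096, 0.3227, 0.0203]
tool_rot: [180.0, -0.0, 0.7]
force: [-1.2, -2.3, 6.6]
grip_width: 0.0319
grasp_force: 20.0
time_s: 32.8
tool_pos: [0.5105, 0.3238, 0.1417]
tool_rot: [-179.9, -0.2, 0.7]
force: [-0.3, 0.9, -0.6]
grip_width: 0.0521
grasp_force: 0.0
time_s: 34.05
tool_pos: [0.5143, -0.1558, 0.1379]
tool_rot: [180.0, 0.1, 0.5]
force: [-0.1, -0.2, 0.8]
grip_width: 0.0522
grasp_force: 0.0
(371, 400, 3) (315, 400, 3)
```

View pics/L3.png

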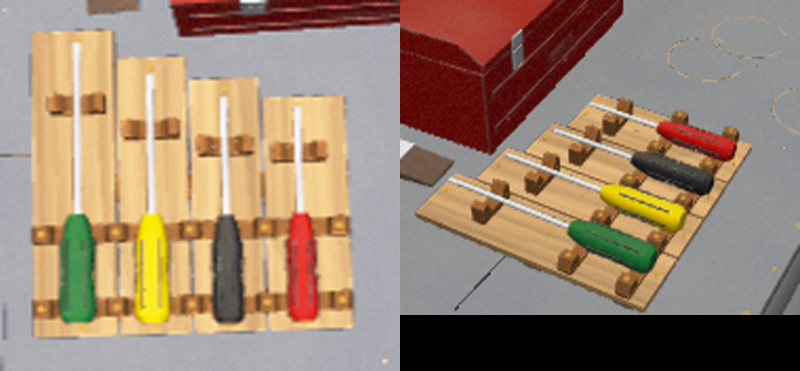

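All four lie flat in the right lanes. The handles span rows 212–321, centred on the rails to within about 3 mm, and each shank is in its V-block.

```bash
python3 -c "
from cell import env
print(env.sign_off())"
```

```text
the job is handed in; nothing more can be done
None
```

All four screwdrivers are in the rack in order of length, red in the shortest lane, then black, yellow and green in the longest, each flat and within about 3 mm of centre between the rails by the last pictures; the arm went nowhere near the tape measure, plane or glue bottle, and the job was handed in at about 34 s.

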